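# Test the workshop's mushroom stop button

## Task

Test the mushroom stop button on the grey box: push it all the way in with the fingertips until it latches, and take the hand off so that it is seen to stay in by itself. Then push one end of its raised grip bar sideways to twist the head clockwise (seen from above) until it unlatches, and let go, leaving the button fully out and untwisted. Do not pinch the bar, and leave the tape roll, the glue bottle and the candle cup where they stand.

Things in the scene. Friction and masses are not known exactly. Their poses are not given: they have to be found in the camera images.
- stop_box: Grey steel box, 150 (x) x 130 (y) x 70 mm high, fixed to the bench, position and yaw vary. Origin: centre of its underside on the bench, z up. On its top is a steel collar (64 mm across, 8 mm high) that carries the mushroom stop button in the middle.
- stop_top (a point): Centre of the ridge of the mushroom head's grip bar, on the button's axis, 138 mm above the bench when out. It moves and turns with the head: x along the bar, z up (at rest parallel to the box's axes). The head is a flat dome 92 mm across; the bar across it is 88 mm long, 16 mm thick. The dome lies 20 mm below this point at its centre, 23 mm below 32 mm out, 29 mm below 45 mm out.
- grip_left: Flank plate along the grip bar's +y side (of point stop_top), 88 x 4 x 31 mm, to push against; it ends 3 mm below the bar's 8 mm wide ridge. Origin: middle of its upper edge, 6 mm to +y and 3 mm below stop_top; x along the bar.
- grip_right: The same on the bar's -y side: origin 6 mm to -y and 3 mm below stop_top.
- stop_press (a joint): How far the button is pushed in, m: 0 fully out, 0.0095 at the bottom stop. A spring pushes it out (3 N when out, 6 N at the bottom; with the catch about 7 to 10 N is needed). The catch clicks in at 0.008, so push to the bottom stop; when let go it then stays in at about 0.008. Only twisting frees it.
- stop_twist (a joint): Twist of the head, rad: 0 at rest, grows clockwise seen from above, to 0.9 at its stop; cannot turn anticlockwise from 0. A weak spring turns it back (1 to 2 N at a bar end). When latched, a twist of about 0.5 (at most 0.6) frees the catch; the head then jumps out by 8 mm while still twisted, and turns back to 0 when let go.
- tape_roll: Loose roll of masking tape lying flat, 90 mm across, 24 mm high; origin at the centre of its underside.
- glue_bottle: Loose upright glue bottle, 48 mm across, 120 mm high; origin at the centre of its underside.
- candle_cup: Loose white lamp part, a dish 74 mm across with a candle tube 28 mm across, 75 mm high in all; origin at the centre of its underside.
There are look-alikes about, which are no part of the job. Several things look just like the stop_box: the one meant starts farthest from the robot's base. Several things look just like the glue_bottle: the one meant starts nearest to the robot's base.

How it is judged (in metres and radians):
On the way, in this order (a step that is already met when the one before it is completed fails the run):
1. the button is pushed all the way in by the fingers (value of joint stop_press above 0.007 m and contact force between stop_box and the fingers above 1 N), for 0.02 s.
2. the hand is off and the button stays in, latched (value of joint stop_press above 0.006 m and value of joint stop_twist below 0.1 rad and contact force between stop_box and the fingers below 0.2 N), for 0.2 s.
3. the fingers twist the latched head clockwise (value of joint stop_twist above 0.25 rad and value of joint stop_press above 0.005 m and contact force between stop_box and the fingers above 0.2 N).
4. the button unlatches and comes out (value of joint stop_press below 0.002 m), for 0.1 s.
At the end, for the whole second after the job is handed in: The button is fully out (within 1.5 mm) and untwisted (within 0.08 rad), and the tape roll, glue bottle and candle cup stand within 20 mm of where they were, upright (value of joint stop_press below 0.0015 m and value of joint stop_twist below 0.08 rad and distance of each of tape_roll, glue_bottle, candle_cup from where it was at the start of the episode below 0.02 m and angle between each of tape_roll, glue_bottle, candle_cup's own z axis and vertical below 0.1 rad); the robot touches nothing.
It fails at once if the grip bar is pinched (more than 6 N on both its flanks at once) (contact force between each of grip_left, grip_right and the fingers above 6 N).
It fails at once if the roll of masking tape is moved by more than 20 mm or lifted (distance of tape_roll from where it was at the start of the episode above 0.02 m).
It fails at once if the glue bottle is moved by more than 20 mm or lifted (distance of glue_bottle from where it was at the start of the episode above 0.02 m).
It fails at once if the candle cup is moved by more than 20 mm or lifted (distance of candle_cup from where it was at the start of the episode above 0.02 m).
It also fails if it takes over 45 s, if anything falls off the work surface, if the arm or the gripper's body presses on something with over 40 N, if the wrist force passes 120 N, or if a joint passes its speed limit or range.

## Robot

A 6-joint arm with a two-finger parallel gripper is mounted at the origin on the work surface. World frame = base frame: x ahead of the robot, y to its left, z up, the work surface at z = 0. Lengths are in mm, angles in rad, forces in N, time in s.
With the tool pointing down it reaches from about 275 to 750 mm from the base axis. Payload 10.2 kg.
Tool frame: the origin (TCP) lies at the very end of the fingers, on their centre line; the grasp point (between the pads) lies 19 mm behind it; z points along the fingers, y is the direction in which the jaws open and shut (so a half turn about z gives the same grasp; the last joint's range is limited). The gripper opens to 88 mm and grips with 3 to 60 N. Pads are 18 mm wide; open, the fingers measure 123 mm over their backs; the gripper's body (75 mm by 187 mm) begins 45 mm behind the grasp point.
Start: joints at [1.042, 0.313, 1.498, -0, 1.331, -0.223], TCP at [158.067, 500.646, 238.72] pointing down, gripper open.
Joint ranges: [-2.94, 2.94], [-0.97, 2.17], [0.19, 2.56], [-1.23, 4.37], [0.02, 3.11], [-2.88, 2.88]. Speed limits (rad/s): [2.39, 2.39, 3.01, 3.14, 3.14, 3.14].

## Interface

Orientations are given as a unit quaternion [x, y, z, w].
In Python, from workcell import observe, capture, camera_model, hand_in, search_frame, mark_of gives the robot as it stands. The module is installed in compiled form; this text tells all that it offers.
- The arm moves only by the tool send_rows, never from a script. Its argument "commands" is a list that holds one entry, the list of rows, each a list of 7 numbers: the shift along the world's x, y, z in mm, then the turn, a rotation vector about the world's x, y, z in degrees, then the finger opening in mm, from 0 to 88.1. A call has 1 to 20 rows; each row shifts and turns the commanded pose from where the row before left it; what a row does not reach is not made up. A row lasts 1/8 s, in which the tool goes at most 62.5 mm and 10.7 degrees, less where a joint would pass 70% of its speed; a pose out of reach is approached as far as the arm can. A call is refused whole if a number of a shift passes 62.5 or a number of a turn 10.7, either way. A call with a gripper value outside its range is refused whole. The fingers move at their own pace and stop on an object; the grip force is fixed at half the most. Time passes only in rows, so rows that do not move let the fingers close. It gives the time, the measured TCP pose, the force and the opening at its end, in the units of the state.
- observe(): the state, without advancing time (a new reading comes with each control period).
- capture(name): name is "scene" or "top" or "wrist"; returns the picture (420x560x3 uint8, blue, green, red); there is no depth.
- camera_model(name): a dict with "K" (3x3 intrinsics, pixels), "R" (3x3) and "t" (3): a world point X has camera coordinates R X + t. Camera axes: x right, y down, z forward; pixel columns grow to the right and rows downward; lengths in mm; the calibration is good to about 2 mm. The wrist camera is an equidistant fisheye: a pixel r from the principal point sees the ray r / f radians off the axis. A picture is of the moment at which its call begins: read the wrist's pose just before it. camera_model takes no time and is no camera call; for the wrist camera it gives the pose at the moment of the call.
- hand_in(): hands the job in, once; it reports no verdict.
Trained networks look in the newest picture that a camera, given by its name, has taken for a name from the list of things; names that differ only in an ending like _2 or _b are one class to them, and where a whole thing is asked for, a point or a joint stands for the part that bears it (a point fixed in the world has none). Each returns a list of dicts, best first, with "p" (0 to 1); they miss things now and then, are a little off and sometimes report something else, mostly with a low value. They report only what shows in the picture. A call takes as long as a camera call. They do not tell look-alikes from the thing itself.
- search_frame(camera, query): "location" ([column, row] as shares, 0 to 1, of the picture: columns of its width, rows of its height, amid what is visible of it).
- mark_of(camera, query): "location" ([column, row] as shares, 0 to 1, of the picture: columns of its width, rows of its height: a listed point, or the origin of a listed thing).
The state is a dict: "time": time; "q": joint angles; "dq": joint speeds; "joint_torque": joint torques, N m; "tcp_pos": TCP position; "orientation": TCP orientation; "wrist_force": force on the tool from outside, world axes, zero at the start; "torque": the same for the moment, N m; "finger_gap": finger opening in mm.
Only numpy, scipy, OpenCV 4.12 (cv2) and the standard library are available. Lean on these libraries where they do the work, as an engineer would, in place of code of your own. Each camera call takes 0.05 s, during which the arm holds its last target.

## Working session

There is one attempt and no reset: what is moved stays moved. The work goes in short steps, Python scripts to look and compute and a tool call to move; the robot and the scene stay as the last step left them, time stands still between calls to the robot, and variables do not carry over. Pictures are saved under pics/ and viewed, and the job is handed in when it is done.

Besides the shell and the picture viewer there is one more tool, called after "Call:" as name([rows], argument=value, ...), one row to a line, values as JSON. send_rows: Moves the arm, as the interface text tells. Its arguments: {"type":"object","properties":{"commands":{"type":"array","items":{"type":"array","items":{"type":"array","items":{"type":"number"}}}}},"required":["commands"]}

```bash
mkdir -p pics
python3 - <<'E'
from workcell import *
import cv2
for n in ["scene","top","wrist"]:
    im=capture(n); cv2.imwrite(f"pics/a_{n}.png",im)
    for q in ["stop_box","stop_top","glue_bottle","tape_roll","candle_cup"]:
        r=mark_of(n,q)
        print(n,q,[([round(d["location"][0]*560),round(d["location"][1]*420)],round(d["p"],2)) for d in r])
    if n!="wrist": 
        m=camera_model(n); print(m["K"].tolist() if hasattr(m["K"],'tolist') else m["K"], m["R"], m["t"])
print(observe())
E
```

```text
scene stop_box [([296, 237], 0.92), ([259, 197], 0.87)]
scene stop_top [([295, 199], 0.92), ([255, 152], 0.87)]
scene glue_bottle [([392, 263], 0.68), ([349, 267], 0.64)]
scene tape_roll [([248, 284], 0.96)]
scene candle_cup [([328, 204], 0.65)]
[[413.60693819108087, 0.0, 280.5829624854771], [0.0, 413.60693819108087, 217.52747588019557], [0.0, 0.0, 1.0]] [[ 0.75400193  0.65645968 -0.02327616]
 [ 0.35752072 -0.43985499 -0.82383647]
 [-0.55105356  0.61285258 -0.56634944]] [-415.37719749  -57.54775599 1290.8567208 ]
top stop_box [([222, 326], 0.79), ([264, 235], 0.77)]
top stop_top [([214, 320], 0.94), ([263, 224], 0.71)]
top glue_bottle [([266, 178], 0.93), ([248, 143], 0.68)]
top tape_roll [([342, 226], 0.8)]
top candle_cup [([189, 240], 0.96)]
[[406.9492682811376, 0.0, 284.0114025914927], [0.0, 406.9492682811376, 214.56215583860785], [0.0, 0.0, 1.0]] [[ 0.05153202 -0.99865122 -0.00633914]
 [-0.97514523 -0.04894738 -0.21609241]
 [ 0.21549067  0.01731726 -0.97635234]] [ 60.14586815 531.22045185 930.93567455]
wrist stop_box [([129, 299], 0.59)]
wrist stop_top []
wrist glue_bottle []
wrist tape_roll []
wrist candle_cup [([235, 379], 0.53)]
{'time': 0.9, 'q': array([ 1.04161400e+00,  3.12849477e-01,  1.49768554e+00, -2.23943740e-05,
        1.33100049e+00, -2.23403899e-01]), 'dq': array([-2.12548747e-03, -1.83232228e-03,  7.83107326e-04, -1.72928278e-05,
        2.40403305e-03,  6.49398358e-04]), 'joint_torque': array([ 2.19843765e-03, -4.02104795e+01, -2.52418596e+01,  6.96318503e-02,
        3.18929844e-02, -4.90481852e-06]), 'tcp_pos': array([158.06670889, 500.64801054, 238.75149199]), 'orientation': array([1.52291650e-01, 9.88335597e-01, 2.25764701e-05, 2.06155769e-05]), 'wrist_force': array([ 0.13101985, -0.39855294,  0.30530761]), 'torque': array([ 0.02184838, -0.05077362,  0.027728  ]), 'finger_gap': 88.17910766105261}
```

View pics/a_scene.png

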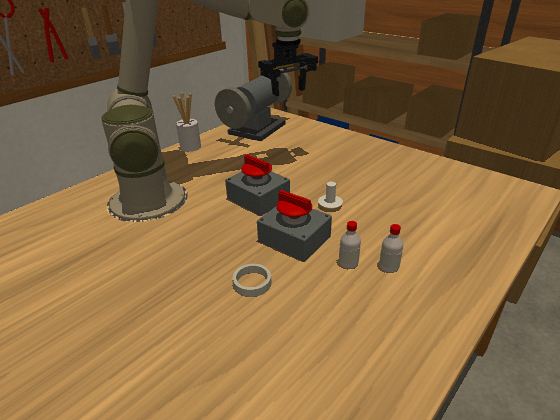

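View pics/a_top.png

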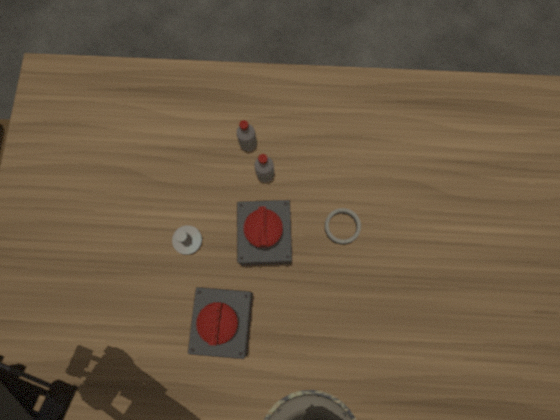

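```bash
cat > h.py <<'E'
import numpy as np
from workcell import *
def ray(n,px):
    m=camera_model(n);K=np.array(m["K"]);R=np.array(m["R"]);t=np.array(m["t"])
    return -R.T@t, R.T@np.linalg.inv(K)@[px[0],px[1],1]
def atz(n,px,z):
    o,d=ray(n,px); return o+d*(z-o[2])/d[2]
def tri(p):
    A=np.zeros((3,3));b=np.zeros(3);rs=[]
    for n,px in p:
        o,d=ray(n,px); d=d/np.linalg.norm(d);P=np.eye(3)-np.outer(d,d);A+=P;b+=P@o;rs.append((P,o))
    x=np.linalg.solve(A,b); return x,[np.linalg.norm(P@(x-o)) for P,o in rs]
def proj(n,X):
    m=camera_model(n);c=np.array(m["R"])@np.array(X,float)+np.array(m["t"]);p=np.array(m["K"])@c;return p[:2]/p[2]
E
python3 - <<'E'
from h import *
for n in ("scene","top"):
  for q,z in (("stop_box",0),("stop_top",138),("glue_bottle",0),("tape_roll",0),("candle_cup",0)):
    pts={"scene":{"stop_box":[(296,237),(259,197)],"stop_top":[(295,199),(255,152)],"glue_bottle":[(392,263),(349,267)],"tape_roll":[(248,284)],"candle_cup":[(328,204)]},"top":{"stop_box":[(222,326),(264,235)],"stop_top":[(214,320),(263,224)],"glue_bottle":[(266,178),(248,143)],"tape_roll":[(342,226)],"candle_cup":[(189,240)]}}[n][q]
    for p in pts: a=atz(n,p,z);print(n,q,p,a.round(),np.hypot(*a[:2]).round())
E
```

```text
scene stop_box (296, 237) [482. 142.   0.] 503.0
scene stop_box (259, 197) [263. 228.   0.] 348.0
scene stop_top (295, 199) [498. 119. 138.] 512.0
scene stop_top (255, 152) [238. 248. 138.] 344.0
scene glue_bottle (392, 263) [731. 210.   0.] 761.0
scene glue_bottle (349, 267) [659. 130.   0.] 671.0
scene tape_roll (248, 284) [510. -69.   0.] 515.0
scene candle_cup (328, 204) [453. 330.   0.] 560.0
top stop_box (222, 326) [256. 224.   0.] 340.0
top stop_box (264, 235) [484. 136.   0.] 503.0
top stop_top (214, 320) [275. 222. 138.] 353.0
top stop_top (263, 224) [486. 131. 138.] 503.0
top glue_bottle (266, 178) [636. 141.   0.] 652.0
top glue_bottle (248, 143) [732. 195.   0.] 757.0
top tape_roll (342, 226) [518. -62.   0.] 521.0
top candle_cup (189, 240) [462. 326.   0.] 566.0
```

The far box, near (484,138), is the target. Next I'll refine its pose and yaw.

Run:
```python
import cv2,numpy as np
a=cv2.imread("pics/a_top.png")[190:280,220:310];b=cv2.imread("pics/a_scene.png")[180:270,245:345]
a=cv2.convertScaleAbs(a,alpha=2)
o=np.hstack([cv2.resize(a,(380,380),interpolation=2),cv2.resize(b,(420,380),interpolation=2)])
cv2.imwrite("pics/zoom.png",o)
```

```text
(no output)
```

View pics/zoom.png

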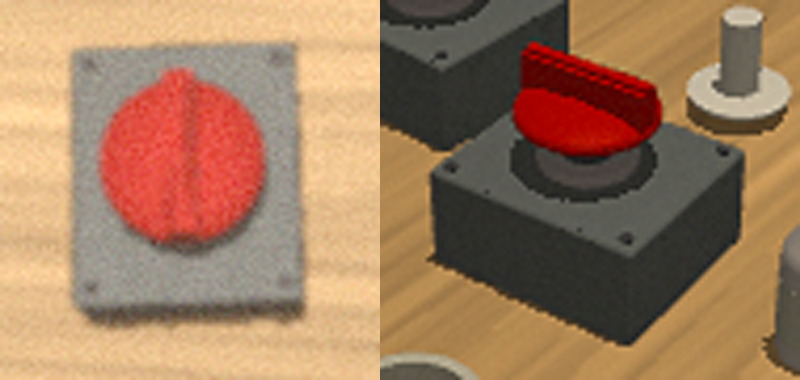

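Run:
```python
from h import *
from scipy.optimize import least_squares
T=lambda u,v:(u/4.222+220-.4,v/4.222+190-.4)
S=lambda u,v:((u-380)/4.2+245-.4,v/4.222+180-.4)
obs=[("top",T(72,48),(75,65,70)),("top",T(297,42),(75,-65,70)),("top",T(302,297),(-75,-65,70)),("top",T(74,305),(-75,65,70)),
("scene",S(432,175),(-75,-65,70)),("scene",S(743,152),(75,65,70)),("scene",S(630,255),(75,-65,70)),
("scene",S(630,343),(75,-65,0)),("scene",S(433,258),(-75,-65,0)),("scene",S(740,238),(75,65,0)),
]
def W(p,l):
    c,s=np.cos(p[2]),np.sin(p[2]); return [p[0]+c*l[0]-s*l[1],p[1]+s*l[0]+c*l[1],l[2]]
for cams in (("top","scene"),("top",),("scene",)):
    O=[o for o in obs if o[0] in cams]
    f=lambda p:np.concatenate([proj(n,W(p,l))-px for n,px,l in O])
    r=least_squares(f,[484,138,0]);print(cams,r.x.round(3),np.abs(r.fun).max().round(2))
    if len(cams)==2: 
        print(r.fun.reshape(-1,2).round(1).tolist())
        for n in ("top","scene"):
            print(n,[proj(n,W(r.x,(x,0,138))).round(1).tolist() for x in (-44,0,44)])
print("obs bar scene",S(526,45),S(657,90), "top", T(178,70),T(186,237))
```

```text
('top', 'scene') [4.83899e+02 1.33057e+02 8.10000e-02] 1.6
[[-0.3, -0.3], [0.1, -0.4], [1.0, 1.1], [-0.5, 0.9], [-1.2, -1.3], [1.3, -0.8], [0.4, 0.1], [0.1, 1.6], [0.0, 0.6], [0.8, 0.4]]
top [[262.4, 244.6], [262.1, 224.9], [261.7, 205.7]]
scene [[279.9, 189.6], [294.1, 194.7], [309.0, 200.0]]
('top',) [4.84782e+02 1.33239e+02 7.80000e-02] 0.83
('scene',) [4.82775e+02 1.33145e+02 8.80000e-02] 1.52
obs bar scene (279.3619047619048, 190.25845570819516) (310.552380952381, 200.91691141639032) top (261.76011369019426, 206.1798199905258) (263.65495026054003, 245.73453339649453)
```

Call:
send_rows([
  [[27.2, -30.6, 0, 0, 0, 2, 0], [27.2, -30.6, 0, 0, 0, 2, 0], [27.2, -30.6, 0, 0, 0, 2, 0], [27.2, -30.6, 0, 0, 0, 2, 0], [27.2, -30.6, 0, 0, 0, 2, 0], [27.2, -30.6, 0, 0, 0, 2, 0], [27.2, -30.6, 0, 0, 0, 2, 0], [27.2, -30.6, 0, 0, 0, 2, 0], [27.2, -30.6, 0, 0, 0, 2, 0], [27.2, -30.6, 0, 0, 0, 2, 0], [27.2, -30.6, 0, 0, 0, 2, 0], [27.2, -30.6, 0, 0, 0, 0, 0], [0, 0, -20, 0, 0, 0, 0], [0, 0, -20, 0, 0, 0, 0], [0, 0, -20, 0, 0, 0, 0], [0, 0, 0, 0, 0, 0, 0]],
])

```text
time: 2.9
tcp_pos: [483.9, 133.4, 177.8]
orientation: [-0.039, 0.999, 0.0, -0.001]
wrist_force: [-0.1, 0.0, 0.1]
finger_gap: 0.6
```

Run:
```python
from h import *
import cv2
o=observe();print(o["time"],o["tcp_pos"],o["orientation"],o["wrist_force"],o["finger_gap"])
for n in("scene","wrist"):
    cv2.imwrite(f"pics/b_{n}.png",capture(n))
    print(mark_of(n,"stop_top"))
print(camera_model("wrist"))
```

```text
2.9 [483.90810992 133.40965783 177.82597179] [-3.90560428e-02  9.99236234e-01  1.05266508e-06 -1.25488235e-03] [-0.10835602  0.00772576  0.12189655] 0.584637367233441
[{'location': [0.4541, 0.3707], 'p': 0.76}, {'location': [0.5295, 0.4669], 'p': 0.66}]
[{'location': [0.4961, 0.5495], 'p': 0.73}]
{'K': array([[325.1922621 ,   0.        , 281.25657159],
       [  0.        , 325.1922621 , 206.135223  ],
       [  0.        ,   0.        ,   1.        ]]), 'R': array([[-7.71574610e-02,  9.97018820e-01, -4.44981435e-04],
       [ 9.54952148e-01,  7.40302584e-02,  2.87377653e-01],
       [ 2.86553870e-01,  2.17483940e-02, -9.57817251e-01]]), 't': array([ -97.16090171, -496.6733792 ,  192.24306227])}
```

View pics/b_wrist.png

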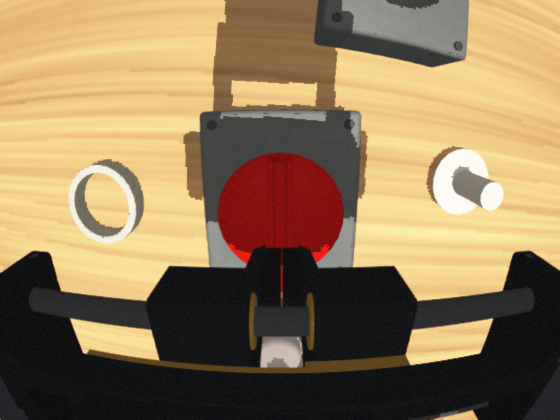

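View pics/b_scene.png

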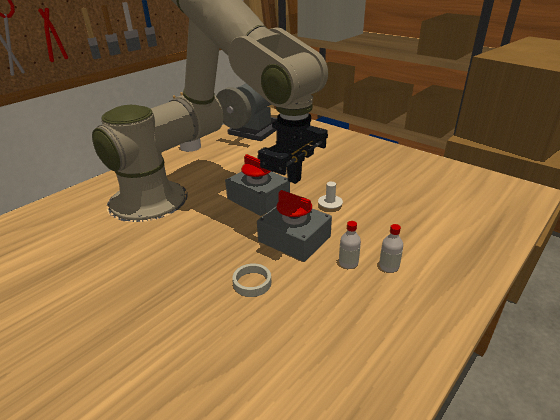

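Call:
send_rows([
  [[0, 0, -18, 0, 0, 0, 0], [0, 0, -18, 0, 0, 0, 0], [0, 0, -3, 0, 0, 0, 0], [0, 0, -3, 0, 0, 0, 0], [0, 0, -3, 0, 0, 0, 0], [0, 0, 0, 0, 0, 0, 0]],
])

```text
time: 3.85
tcp_pos: [484.9, 133.5, 134.3]
orientation: [-0.039, 0.999, -0.0, 0.001]
wrist_force: [-0.4, 0.6, 5.0]
finger_gap: 0.8
```

Call:
send_rows([
  [[0, 0, -2, 0, 0, 0, 0], [0, 0, -2, 0, 0, 0, 0], [0, 0, 0, 0, 0, 0, 0]],
])

```text
time: 4.22
tcp_pos: [484.8, 133.5, 130.3]
orientation: [-0.039, 0.999, 0.0, 0.001]
wrist_force: [0.3, 0.6, 4.2]
finger_gap: 0.5
```

Call:
send_rows([
  [[0, 0, -1.5, 0, 0, 0, 0], [0, 0, -1, 0, 0, 0, 0], [0, 0, 0, 0, 0, 0, 0]],
])

```text
time: 4.6
tcp_pos: [485.2, 133.5, 128.7]
orientation: [-0.039, 0.999, -0.0, 0.001]
wrist_force: [-3.5, 0.2, 15.7]
finger_gap: 0.7
```

Call:
send_rows([
  [[0, 0, -1, 0, 0, 0, 0], [0, 0, 0, 0, 0, 0, 0]],
])

```text
time: 4.85
tcp_pos: [485.5, 133.5, 128.6]
orientation: [-0.039, 0.999, -0.0, 0.002]
wrist_force: [-5.0, -0.1, 23.9]
finger_gap: 0.9
```

The button is at the bottom stop (z 128.6, 24 N). I'll lift off and check that it stays latched.

Call:
send_rows([
  [[0, 0, 10, 0, 0, 0, 0], [0, 0, 25, 0, 0, 0, 0], [0, 0, 0, 0, 0, 0, 0], [0, 0, 0, 0, 0, 0, 0], [32, 40, 0, 0, 0, 0, 0], [0, 0, 0, 0, 0, 0, 0]],
])

```text
time: 5.6
tcp_pos: [516.9, 174.8, 159.6]
orientation: [-0.04, 0.999, 0.0, -0.001]
wrist_force: [0.1, -0.8, -1.1]
finger_gap: 0.3
```

Run:
```python
from h import *
import cv2
o=observe();print(o["time"],o["tcp_pos"],o["orientation"],o["wrist_force"],o["finger_gap"])
im=capture("scene");a=cv2.imread("pics/a_scene.png")
z=lambda i:cv2.resize(i[150:270,245:345],(400,480),interpolation=2)
cv2.imwrite("pics/c.png",np.hstack([z(a),z(im)]))
cv2.imwrite("pics/c_w.png",capture("wrist"))
```

```text
5.6 [516.89909877 174.84926327 159.60488366] [-3.99667336e-02  9.99200672e-01  6.68570522e-05 -8.20377868e-04] [ 0.11177066 -0.79944017 -1.06367887] 0.33645101612878003
```

View pics/c.png

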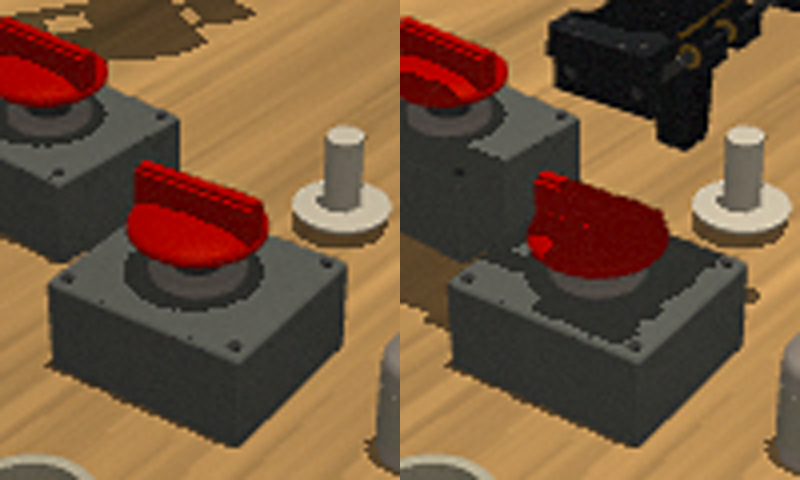

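View pics/c_w.png

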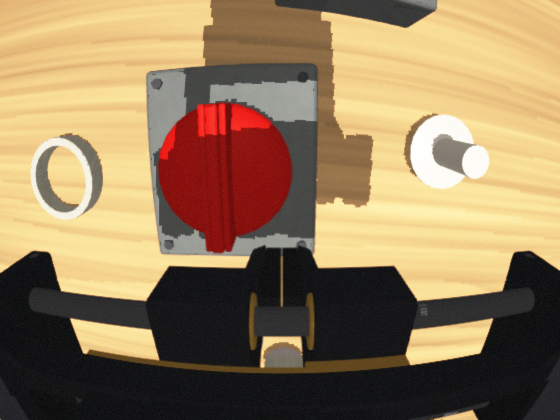

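Call:
send_rows([
  [[0, 0, -20, 0, 0, 0, 0], [0, 0, -18, 0, 0, 0, 0], [0, -5, 0, 0, 0, 0, 0], [0, 0, 0, 0, 0, 0, 0]],
])

```text
time: 6.2
tcp_pos: [516.6, 167.7, 123.9]
orientation: [-0.039, 0.999, -0.0, 0.0]
wrist_force: [0.8, 0.4, -0.1]
finger_gap: 0.5
```

Call:
send_rows([
  [[0, -2, -2.5, 0, 0, 0, 0], [0, -3, 0, 0, 0, 0, 0], [0, 0, 0, 0, 0, 0, 0]],
])

```text
time: 6.58
tcp_pos: [516.5, 163.3, 120.9]
orientation: [-0.039, 0.999, -0.0, 0.0]
wrist_force: [-0.4, -0.2, 0.3]
finger_gap: 0.5
```

Call:
send_rows([
  [[0, -2.5, 0, 0, 0, 0, 0], [2.3, -3, 0, 0, 0, -5, 0], [2.1, -3.1, 0, 0, 0, -5, 0], [1.7, -3.3, 0, 0, 0, -5, 0], [0, 0, 0, 0, 0, 0, 0]],
])

```text
time: 7.2
tcp_pos: [522.6, 151.5, 120.7]
orientation: [0.091, 0.996, 0.0, -0.0]
wrist_force: [-0.2, 1.0, -0.2]
finger_gap: 0.0
```

Run:
```python
from h import *
import cv2
cv2.imwrite("pics/d_w.png",capture("wrist"))
```

```text
(no output)
```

View pics/d_w.png

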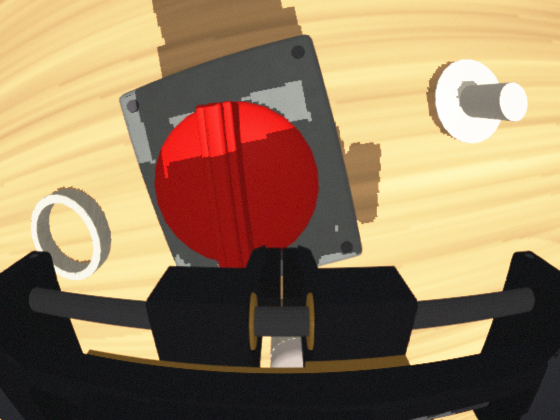

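Call:
send_rows([
  [[1.5, -3.4, 0, 0, 0, -5, 0], [1.1, -3.6, 0, 0, 0, -5, 0], [0.9, -3.6, 0, 0, 0, -5, 0], [0.5, -3.7, 0, 0, 0, -5, 0], [0, 0, 0, 0, 0, 0, 0]],
])

```text
time: 7.88
tcp_pos: [526.6, 137.3, 120.8]
orientation: [0.262, 0.965, 0.0, 0.0]
wrist_force: [0.8, 0.8, 0.2]
finger_gap: 0.3
```

Run:
```python
from h import *
import cv2
im=capture("scene")
z=lambda i:cv2.resize(i[150:270,245:345],(400,480),interpolation=2)
w=cv2.resize(capture("wrist"),(400,300));w=cv2.copyMakeBorder(w,0,180,0,0,0)
cv2.imwrite("pics/e.png",np.hstack([z(im),w]))
```

```text
(no output)
```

View pics/e.png

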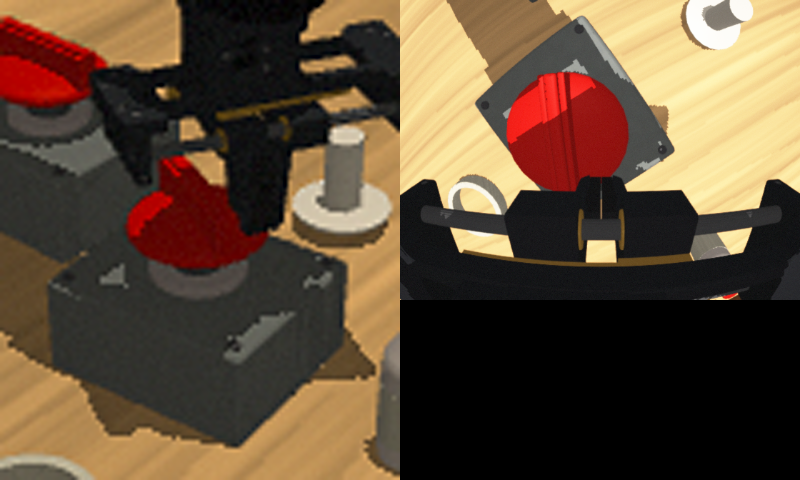

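Call:
send_rows([
  [[0.2, -3.7, 0, 0, 0, -5, 0], [-0.1, -3.7, 0, 0, 0, -5, 0], [0, 0, 0, 0, 0, 0, 0]],
])

```text
time: 8.35
tcp_pos: [526.8, 129.9, 120.8]
orientation: [0.345, 0.939, 0.0, 0.0]
wrist_force: [0.9, 0.6, 1.0]
finger_gap: 0.5
```

Run:
```python
from h import *
import cv2
im=capture("scene")
z=lambda i:cv2.resize(i[150:270,245:345],(400,480),interpolation=2)
w=cv2.resize(capture("wrist"),(400,300));w=cv2.copyMakeBorder(w,0,180,0,0,0)
cv2.imwrite("pics/f.png",np.hstack([z(im),w]))
```

```text
(no output)
```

View pics/f.png

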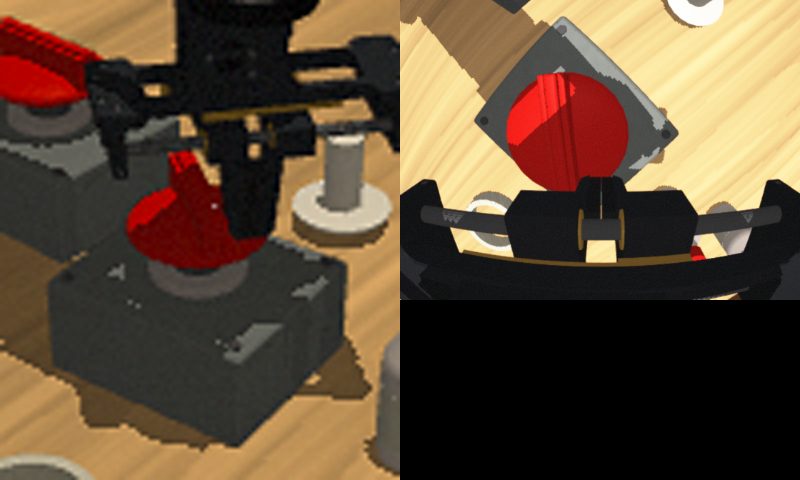

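The dome underside stays at the raised level, so the catch has released. I'll back off along the same arc, then lift.

Call:
send_rows([
  [[0.1, 3.7, 0, 0, 0, 5, 0], [-0.2, 3.7, 0, 0, 0, 5, 0], [-0.5, 3.7, 0, 0, 0, 5, 0], [-0.9, 3.6, 0, 0, 0, 5, 0], [-1.1, 3.6, 0, 0, 0, 5, 0], [-1.5, 3.4, 0, 0, 0, 5, 0], [-1.7, 3.3, 0, 0, 0, 5, 0], [-2.1, 3.1, 0, 0, 0, 5, 0], [-2.3, 3, 0, 0, 0, 5, 0], [0, 8, 0, 0, 0, 0, 0], [0, 8, 0, 0, 0, 0, 0], [0, 0, 30, 0, 0, 0, 0], [0, 0, 40, 0, 0, 0, 0], [0, 40, 40, 0, 0, 0, 0], [0, 50, 0, 0, 0, 0, 0], [0, 50, 0, 0, 0, 0, 0], [0, 0, 0, 0, 0, 0, 0]],
])

```text
time: 10.58
tcp_pos: [515.6, 319.9, 230.2]
orientation: [-0.041, 0.999, 0.0, -0.0]
wrist_force: [0.3, 0.2, -0.4]
finger_gap: 0.6
```

Run:
```python
from h import *
import cv2
im=capture("scene");a=cv2.imread("pics/a_scene.png")
z=lambda i:cv2.resize(i[150:270,245:345],(400,480),interpolation=2)
cv2.imwrite("pics/g.png",np.hstack([z(a),z(im)]))
cv2.imwrite("pics/g_full.png",np.hstack([cv2.resize(im,(400,300)),cv2.resize(capture("top"),(400,300))]))
for n in("scene","top"):
  for q in("glue_bottle","tape_roll","candle_cup","stop_top"): print(n,q,[[round(d["location"][0]*560),round(d["location"][1]*420)] for d in mark_of(n,q)])
```

```text
scene glue_bottle [[350, 267], [392, 264]]
scene tape_roll [[249, 284]]
scene candle_cup [[331, 206]]
scene stop_top [[296, 199], [255, 155]]
top glue_bottle [[249, 142], [266, 174]]
top tape_roll [[339, 225]]
top candle_cup [[190, 239]]
top stop_top [[260, 225], [213, 321], [270, 173]]
```

View pics/g.png

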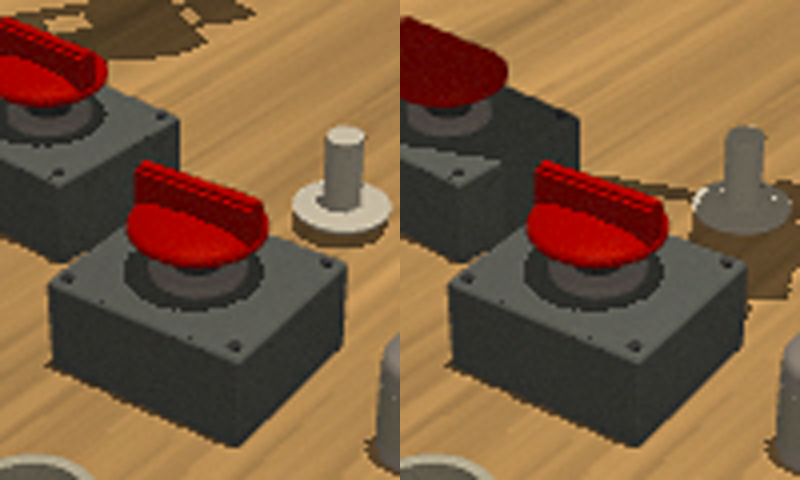

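View pics/g_full.png

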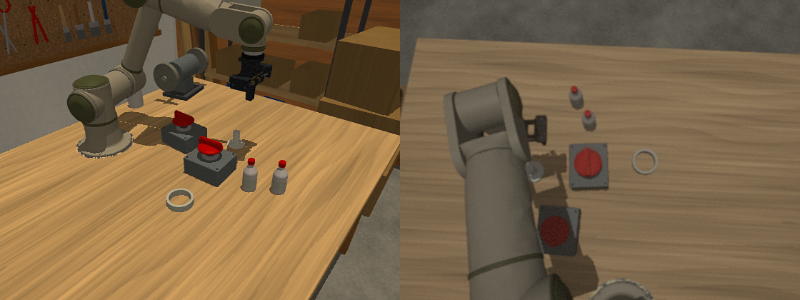

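The button matches its starting picture (head out, bar square to the box), the loose items are where they were, and the hand is clear.

```bash
python3 -c "
from workcell import *
print(hand_in())"
```

```text
the job is handed in; nothing more can be done
None
```

The stop button test is done and the job is handed in. It reported no verdict, so what follows rests on my own checks.

- **Press:** I pushed the button on the far box to its bottom stop with the closed fingertips. The TCP stopped at 128.6 mm with 24 N on the wrist. I then lifted off, and the pictures showed the head staying in.
- **Twist:** I pushed the +x end of the grip bar from one side only, clockwise along an arc. The pictures showed the head about 30–40° round and raised again. I then backed off along the same arc so that it could turn back.
- **Last checks:**
  - The button in the scene view matches its starting picture: fully out, with the bar parallel to the box.
  - The tape roll, glue bottle and candle cup are within about 4 pixels of their first positions, which is detector noise, and they stand upright.
  - The hand was clear, with a wrist force of about 0.5 N. I stopped at about 10.6 s of the 45 s allowed.
- **Disagreements:** There was one spurious detection, a third low-ranked stop_top beside a bottle in the top view. I could not read the joint values directly; the latched, twisted and released states come from pictures and forces.

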